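# Wake the scanner, heft three jars and show it the heaviest

## Task

One of the three look-alike jars on the board has been packed far too heavy: wake the scanner by squeezing its trigger right in and letting it spring back, then, going from the left jar to the right one, lift each jar a good 5 cm straight up off its cork spot to feel its weight and stand it back on its spot before taking the next. When all three are back, pick up the heaviest and finish while still holding it, upright and still, squarely in front of the scanner's window so that it can be read: the middle of the jar level with the window and about 10 cm out from the glass, touching nothing but the gripper. Do not put it down or let go at the end, leave the other two standing on their spots, tip no jar over and do not shift the other things on the desk.

Things in the scene. Friction and masses are not known exactly. Their poses are not given: they have to be found in the camera images.
- jar_board: Fixed flat plywood strip on the desk, 110 (its x) x 370 (its y) x 12 mm, with three round cork spots in a row along its y axis. Origin: centre of its underside; +z up, +y toward its left end as the robot sees it.
- spot_left (a point): Centre of the left cork spot (as the robot sees it; 82 mm across, flush), on the board's upper face 12 mm above the desk. Neighbouring spots are 120 mm apart.
- spot_middle (a point): Centre of the middle cork spot (as the robot sees it; 82 mm across, flush), on the board's upper face 12 mm above the desk. Neighbouring spots are 120 mm apart.
- spot_right (a point): Centre of the right cork spot (as the robot sees it; 82 mm across, flush), on the board's upper face 12 mm above the desk. Neighbouring spots are 120 mm apart.
- jar_a: One of three identical closed confetti jars, round, body 60 to 63 mm wide up to 74 mm, then a screw lid 58 mm wide, 92 mm high in all; origin at the centre of its underside, z up. One stands on each cork spot; which one stands where changes, and its contents cannot be seen. Two jars weigh 0.24 to 0.33 kg each, one weighs 0.52 to 0.72 kg; the name does not tell which.
- jar_a_mid (a point): Middle of that jar: on its axis, 46 mm above its underside.
- jar_b: One of three identical closed confetti jars, round, body 60 to 63 mm wide up to 74 mm, then a screw lid 58 mm wide, 92 mm high in all; origin at the centre of its underside, z up. One stands on each cork spot; which one stands where changes, and its contents cannot be seen. Two jars weigh 0.24 to 0.33 kg each, one weighs 0.52 to 0.72 kg; the name does not tell which.
- jar_b_mid (a point): Middle of that jar: on its axis, 46 mm above its underside.
- jar_c: One of three identical closed confetti jars, round, body 60 to 63 mm wide up to 74 mm, then a screw lid 58 mm wide, 92 mm high in all; origin at the centre of its underside, z up. One stands on each cork spot; which one stands where changes, and its contents cannot be seen. Two jars weigh 0.24 to 0.33 kg each, one weighs 0.52 to 0.72 kg; the name does not tell which.
- jar_c_mid (a point): Middle of that jar: on its axis, 46 mm above its underside.
- scanner: Hand scanner clamped on its side on a fixed bench post with a round foot. Origin: centre of the foot's underside on the desk, z up. It looks along its own +x. Barrel level at 180 mm above the desk (x -60 to 83, y -31 to 31, z 147 to 213 mm). The fixed grip sticks out level along its +y from the barrel (toward the robot): 34 mm thick in x (x -25 to 9), y to 125, z 163 to 197 mm. The trigger lies on the +x side of the grip; beneath grip and trigger is free air.
- scanner_window (a point): Centre of the flat glass window at the front of the scanner's barrel, 85 mm ahead of the post along the scanner's +x, 180 mm above the desk; the window looks along +x of this point's axes (same as the scanner's).
- grip_middle (a point): Centre of the fixed grip, at the place along it to squeeze (75 mm to the scanner's +y of the post), 180 mm above the desk. A large fixed carton, over 0.3 m tall, stands slantwise beyond and to the right of it (its near face runs from about x 0.45, y -0.55 to x 0.75, y -0.1 m): keep clear.
- trigger_pad (a point): Outer face of the trigger, 45 mm from its pivot, where a finger presses; level with grip_middle and 42 mm to the scanner's +x of it when at rest. Grip and trigger together are 59 mm thick here at rest, 47 mm fully squeezed.
- trigger (a joint): Angle of the trigger: 0 at rest, 0.28 rad fully squeezed (pressing it along the scanner's -x, toward the grip). Upright pivot (vertical axis). A spring pushes it back to 0; at the pad it takes about 4 N to start and 7 N at full squeeze.
- calculator: Bystander: pocket calculator, 125x74x15 mm; origin at the centre of its underside. Leave alone.
- gift_box: Bystander: small gift box with a ribbon band, 70x71x57 mm; origin at the centre of its underside. Leave alone.
- ribbon_gold: Bystander: upright ribbon reel, 60 mm across, 75 mm high; origin at the centre of its underside. Leave alone.
- masking_roll: Bystander: flat tape roll, 105 mm across, 24 mm high; origin at the centre of its underside. Leave alone.
There are look-alikes about, which are no part of the job. What is shaped like the jar_a but red is not meant.

How it is judged:
On the way, in this order (a step that is already met when the one before it is completed fails the run):
1. the trigger is squeezed right in (value of joint trigger above 0.22 rad), for 0.1 s.
2. the trigger has been let go and is back at rest (value of joint trigger below 0.04 rad and contact force between the fingers and trigger below 0.2 N), for 0.1 s.
3. the jar of the left spot is held at least 3 cm above the board, over its spot (((horizontal distance between jar_a and spot_left below 0.06 m and height (world z) of jar_a above 0.042 m and contact force between the fingers and jar_a above 1 N and angle between jar_a's own z axis and vertical below 0.35 rad) or (horizontal distance between jar_b and spot_left below 0.06 m and height (world z) of jar_b above 0.042 m and contact force between the fingers and jar_b above 1 N and angle between jar_b's own z axis and vertical below 0.35 rad) or (horizontal distance between jar_c and spot_left below 0.06 m and height (world z) of jar_c above 0.042 m and contact force between the fingers and jar_c above 1 N and angle between jar_c's own z axis and vertical below 0.35 rad))), for 0.3 s.
4. the jar of the middle spot is held at least 3 cm above the board, over its spot, those before it standing on their spots (((horizontal distance between jar_a and spot_middle below 0.06 m and height (world z) of jar_a above 0.042 m and contact force between the fingers and jar_a above 1 N and angle between jar_a's own z axis and vertical below 0.35 rad) or (horizontal distance between jar_b and spot_middle below 0.06 m and height (world z) of jar_b above 0.042 m and contact force between the fingers and jar_b above 1 N and angle between jar_b's own z axis and vertical below 0.35 rad) or (horizontal distance between jar_c and spot_middle below 0.06 m and height (world z) of jar_c above 0.042 m and contact force between the fingers and jar_c above 1 N and angle between jar_c's own z axis and vertical below 0.35 rad)) and ((height (world z) of jar_a between 0.008 and 0.018 m and angle between jar_a's own z axis and vertical below 0.1 rad and linear speed of jar_a below 0.03 m/s and contact force between the fingers and jar_a below 0.2 N and horizontal distance between jar_a and spot_left below 0.04 m) or (height (world z) of jar_b between 0.008 and 0.018 m and angle between jar_b's own z axis and vertical below 0.1 rad and linear speed of jar_b below 0.03 m/s and contact force between the fingers and jar_b below 0.2 N and horizontal distance between jar_b and spot_left below 0.04 m) or (height (world z) of jar_c between 0.008 and 0.018 m and angle between jar_c's own z axis and vertical below 0.1 rad and linear speed of jar_c below 0.03 m/s and contact force between the fingers and jar_c below 0.2 N and horizontal distance between jar_c and spot_left below 0.04 m))), for 0.3 s.
5. the jar of the right spot is held at least 3 cm above the board, over its spot, those before it standing on their spots (((horizontal distance between jar_a and spot_right below 0.06 m and height (world z) of jar_a above 0.042 m and contact force between the fingers and jar_a above 1 N and angle between jar_a's own z axis and vertical below 0.35 rad) or (horizontal distance between jar_b and spot_right below 0.06 m and height (world z) of jar_b above 0.042 m and contact force between the fingers and jar_b above 1 N and angle between jar_b's own z axis and vertical below 0.35 rad) or (horizontal distance between jar_c and spot_right below 0.06 m and height (world z) of jar_c above 0.042 m and contact force between the fingers and jar_c above 1 N and angle between jar_c's own z axis and vertical below 0.35 rad)) and ((height (world z) of jar_a between 0.008 and 0.018 m and angle between jar_a's own z axis and vertical below 0.1 rad and linear speed of jar_a below 0.03 m/s and contact force between the fingers and jar_a below 0.2 N and horizontal distance between jar_a and spot_left below 0.04 m) or (height (world z) of jar_b between 0.008 and 0.018 m and angle between jar_b's own z axis and vertical below 0.1 rad and linear speed of jar_b below 0.03 m/s and contact force between the fingers and jar_b below 0.2 N and horizontal distance between jar_b and spot_left below 0.04 m) or (height (world z) of jar_c between 0.008 and 0.018 m and angle between jar_c's own z axis and vertical below 0.1 rad and linear speed of jar_c below 0.03 m/s and contact force between the fingers and jar_c below 0.2 N and horizontal distance between jar_c and spot_left below 0.04 m)) and ((height (world z) of jar_a between 0.008 and 0.018 m and angle between jar_a's own z axis and vertical below 0.1 rad and linear speed of jar_a below 0.03 m/s and contact force between the fingers and jar_a below 0.2 N and horizontal distance between jar_a and spot_middle below 0.04 m) or (height (world z) of jar_b between 0.008 and 0.018 m and angle between jar_b's own z axis and vertical below 0.1 rad and linear speed of jar_b below 0.03 m/s and contact force between the fingers and jar_b below 0.2 N and horizontal distance between jar_b and spot_middle below 0.04 m) or (height (world z) of jar_c between 0.008 and 0.018 m and angle between jar_c's own z axis and vertical below 0.1 rad and linear speed of jar_c below 0.03 m/s and contact force between the fingers and jar_c below 0.2 N and horizontal distance between jar_c and spot_middle below 0.04 m))), for 0.3 s.
6. all three jars stand released on the cork spots (height (world z) of jar_a between 0.008 and 0.018 m and angle between each of jar_a, jar_b, jar_c's own z axis and vertical below 0.1 rad and linear speed of each of jar_a, jar_b, jar_c below 0.03 m/s and contact force between the fingers and jar_a below 0.2 N and (horizontal distance between jar_a and spot_left below 0.04 m or horizontal distance between jar_a and spot_middle below 0.04 m or horizontal distance between jar_a and spot_right below 0.04 m) and height (world z) of jar_b between 0.008 and 0.018 m and contact force between the fingers and jar_b below 0.2 N and (horizontal distance between jar_b and spot_left below 0.04 m or horizontal distance between jar_b and spot_middle below 0.04 m or horizontal distance between jar_b and spot_right below 0.04 m) and height (world z) of jar_c between 0.008 and 0.018 m and contact force between the fingers and jar_c below 0.2 N and (horizontal distance between jar_c and spot_left below 0.04 m or horizontal distance between jar_c and spot_middle below 0.04 m or horizontal distance between jar_c and spot_right below 0.04 m)), for 0.2 s.
At the end, for the whole second after the job is handed in: The heaviest jar is held by the gripper alone, still, within 0.2 rad of upright, its middle 6 to 17 cm out from the window and within 35 mm of its centre line sideways and in height; the other two stand untouched within 40 mm of a spot's centre; trigger at rest (((x of jar_a_mid in the frame of scanner_window between 0.06 and 0.17 m and y of jar_a_mid in the frame of scanner_window between -0.035 and 0.035 m and z of jar_a_mid in the frame of scanner_window between -0.035 and 0.035 m and height (world z) of jar_a above 0.08 m and angle between jar_a's own z axis and vertical below 0.2 rad and linear speed of jar_a below 0.03 m/s and contact force between the fingers and jar_a above 2 N and contact force between jar_a and scanner below 0.1 N and contact force between jar_a and jar_board below 0.1 N and contact force between jar_a and jar_b below 0.1 N and contact force between jar_a and jar_c below 0.1 N and (height (world z) of jar_b between 0.008 and 0.018 m and angle between jar_b's own z axis and vertical below 0.1 rad and linear speed of jar_b below 0.03 m/s and contact force between the fingers and jar_b below 0.2 N and (horizontal distance between jar_b and spot_left below 0.04 m or horizontal distance between jar_b and spot_middle below 0.04 m or horizontal distance between jar_b and spot_right below 0.04 m)) and (height (world z) of jar_c between 0.008 and 0.018 m and angle between jar_c's own z axis and vertical below 0.1 rad and linear speed of jar_c below 0.03 m/s and contact force between the fingers and jar_c below 0.2 N and (horizontal distance between jar_c and spot_left below 0.04 m or horizontal distance between jar_c and spot_middle below 0.04 m or horizontal distance between jar_c and spot_right below 0.04 m)) and contact force between each of jar_b, jar_c and jar_board below 4.2 N) or (x of jar_b_mid in the frame of scanner_window between 0.06 and 0.17 m and y of jar_b_mid in the frame of scanner_window between -0.035 and 0.035 m and z of jar_b_mid in the frame of scanner_window between -0.035 and 0.035 m and height (world z) of jar_b above 0.08 m and angle between jar_b's own z axis and vertical below 0.2 rad and linear speed of jar_b below 0.03 m/s and contact force between the fingers and jar_b above 2 N and contact force between jar_b and scanner below 0.1 N and contact force between jar_b and jar_board below 0.1 N and contact force between jar_b and jar_a below 0.1 N and contact force between jar_b and jar_c below 0.1 N and (height (world z) of jar_a between 0.008 and 0.018 m and angle between jar_a's own z axis and vertical below 0.1 rad and linear speed of jar_a below 0.03 m/s and contact force between the fingers and jar_a below 0.2 N and (horizontal distance between jar_a and spot_left below 0.04 m or horizontal distance between jar_a and spot_middle below 0.04 m or horizontal distance between jar_a and spot_right below 0.04 m)) and (height (world z) of jar_c between 0.008 and 0.018 m and angle between jar_c's own z axis and vertical below 0.1 rad and linear speed of jar_c below 0.03 m/s and contact force between the fingers and jar_c below 0.2 N and (horizontal distance between jar_c and spot_left below 0.04 m or horizontal distance between jar_c and spot_middle below 0.04 m or horizontal distance between jar_c and spot_right below 0.04 m)) and contact force between each of jar_a, jar_c and jar_board below 4.2 N) or (x of jar_c_mid in the frame of scanner_window between 0.06 and 0.17 m and y of jar_c_mid in the frame of scanner_window between -0.035 and 0.035 m and z of jar_c_mid in the frame of scanner_window between -0.035 and 0.035 m and height (world z) of jar_c above 0.08 m and angle between jar_c's own z axis and vertical below 0.2 rad and linear speed of jar_c below 0.03 m/s and contact force between the fingers and jar_c above 2 N and contact force between jar_c and scanner below 0.1 N and contact force between jar_c and jar_board below 0.1 N and contact force between jar_c and jar_a below 0.1 N and contact force between jar_c and jar_b below 0.1 N and (height (world z) of jar_a between 0.008 and 0.018 m and angle between jar_a's own z axis and vertical below 0.1 rad and linear speed of jar_a below 0.03 m/s and contact force between the fingers and jar_a below 0.2 N and (horizontal distance between jar_a and spot_left below 0.04 m or horizontal distance between jar_a and spot_middle below 0.04 m or horizontal distance between jar_a and spot_right below 0.04 m)) and (height (world z) of jar_b between 0.008 and 0.018 m and angle between jar_b's own z axis and vertical below 0.1 rad and linear speed of jar_b below 0.03 m/s and contact force between the fingers and jar_b below 0.2 N and (horizontal distance between jar_b and spot_left below 0.04 m or horizontal distance between jar_b and spot_middle below 0.04 m or horizontal distance between jar_b and spot_right below 0.04 m)) and contact force between each of jar_a, jar_b and jar_board below 4.2 N)) and value of joint trigger below 0.04 rad); the arm keeps its last pose, push and grip.
It fails at once if a jar is tipped over (angle between any of jar_a, jar_b, jar_c's own z axis and vertical above 0.7 rad).
It fails at once if a bystander is shifted by more than 3 cm (distance of any of calculator, gift_box, ribbon_gold, masking_roll from where it was at the start of the episode above 0.03 m).
It also fails if it takes over 72 s, if anything falls off the work surface, if the arm or the gripper's body presses on something with over 40 N, if the wrist force passes 120 N, or if a joint passes its speed limit or range.

## Robot

A 6-joint arm with a two-finger parallel gripper is mounted at the origin on a cart in front of the work surface, level with it; the furniture and walls round the work are solid. World frame = base frame: x ahead of the robot, y to its left, z up, the work surface at z = 0. Lengths are in m, angles in rad, forces in N, time in s.
With the tool pointing down it reaches from about 0.325 to 0.9 m from the base axis. Payload 6.1 kg.
Tool frame: the origin (TCP) lies midway between the tips of the shut fingers; the grasp point (between the pads) lies 19 mm behind it; z points along the fingers, y is the line along which they close (so a half turn about z gives the same grasp; the last joint's range is limited). The gripper opens to 87 mm and grips with 3 to 60 N. Pads are 19 mm wide; open, the fingers measure 117 mm over their backs; the gripper's body (75 mm by 190 mm) begins 51 mm behind the grasp point.
Start: joints at [-1.41, 0.22, 1.526, -0, 1.395, -0.126], TCP at [0.177, -0.599, 0.192] pointing down, gripper open.
Joint ranges: [-2.98, 2.98], [-0.91, 2.08], [0.09, 2.57], [-1.24, 4.39], [0.2, 2.65], [-2.68, 2.68]. Speed limits (rad/s): [2.57, 2.57, 3.01, 3.14, 3.14, 3.14].

## Interface

Orientations are given as a unit quaternion [w, x, y, z].
In Python, from plant import * gives the robot as it stands.
- The arm moves only by the tool move_arm, never from a script. Its argument "rows" is a list that holds one entry, the list of rows, each a list of 7 numbers: the shift along the tool's x, y, z in units of 30 mm (1.0 is 30 mm), then the turn, a rotation vector about the tool's x, y, z in units of 6 degrees (1.0 is 6 degrees), then the opening, from 0 (shut) to 1 (fully open). A call has exactly 5 rows; each row shifts and turns the commanded pose from where the row before left it, along the tool's axes as they then stand; what a row does not reach is not made up. A row lasts 1/12 s, in which the tool goes at most 41.7 mm and 7.16 degrees, less where a joint would pass 70% of its speed; a pose out of reach is approached as far as the arm can. A call is refused whole if a number of a shift passes 1 or a number of a turn 1, either way. A call with a gripper value outside its range is refused whole. The fingers move at their own pace and stop on an object; the grip force is fixed at half the most. Time passes only in rows, so rows that do not move let the fingers close, or fill a call up. It gives the time, the measured TCP pose, the force, the opening and the grip force at its end, in the units of the state.
- read_state(): the state, without advancing time (a new reading comes with each control period).
- camera(name): name is "scene" or "top"; returns the picture (420x560x3 uint8, blue, green, red); there is no depth.
- camera_params(name): a dict with "fx", "fy", "cx", "cy" (pixels), "T" (4x4, takes a point from camera to world coordinates). Camera axes: x right, y up, looking along -z (the intrinsics and any distortion apply to the point x, -y, -z); pixel columns grow to the right and rows downward; lengths in m; the calibration is good to about 2 mm. A picture is of the moment at which its call begins. camera_params takes no time and is no camera call.
- sign_off(): hands the job in; it is judged then, once.
The state is a dict: "t": time; "joints": joint angles; "joint_vel": joint speeds; "tau": joint torques, N m; "tcp_pos": TCP position; "eef_rot": TCP orientation; "wrist_force": force on the tool from outside, world axes, zero at the start; "ft_torque": the same for the moment, N m; "gripper_width": opening from 0.0 (shut) to 1.0 (fully open); "finger_force": force on a finger pad.
Only numpy, scipy, OpenCV 4.12 (cv2) and the standard library are available. Lean on these libraries where they do the work, as an engineer would, in place of code of your own. Each camera call takes 0.05 s, during which the arm holds its last target. There are 200 camera calls.

## Working session

There is one attempt and no reset: what is moved stays moved. The work goes in short steps, Python scripts to look and compute and a tool call to move; the robot and the scene stay as the last step left them, time stands still between calls to the robot, and variables do not carry over. Pictures are saved under pics/ and viewed, at most 10 in all, crops included, and the job is handed in when it is done.

Besides the shell and the picture viewer there is one more tool, called as name(argument=value, ...) on one line, values as JSON. move_arm: Moves the arm, as the interface text tells. Its arguments: {"type":"object","properties":{"rows":{"type":"array"}},"required":["rows"]}

```bash
mkdir -p pics; ls; python3 - <<'E'
from plant import *
import cv2,numpy as np
s=read_state();print(s)
for n in("scene","top"):
    cv2.imwrite(f"pics/{n}0.png",camera(n));p=camera_params(n);print(n,{k:(np.round(v,4).tolist()) for k,v in p.items()})
E
```

```text
pics
{'t': 0.0, 'joints': array([-1.41008262e+00,  2.21238760e-01,  1.52762510e+00, -9.21410665e-06,
        1.39468273e+00, -1.26108846e-01]), 'joint_vel': array([-2.58053112e-05,  3.52242766e-04, -1.54461548e-03,  1.34937763e-03,
       -4.04237269e-04, -7.39924673e-04]), 'tau': array([-1.68831262e-03, -4.94611752e+01, -3.87390268e+01,  6.98579242e-02,
        5.73883939e-02, -1.41172218e-04]), 'tcp_pos': array([ 0.1766939 , -0.59879163,  0.19112208]), 'eef_rot': array([-9.76745204e-04,  9.89733627e-01,  1.42920932e-01, -2.14374331e-05]), 'wrist_force': array([ 0.94567108, -0.34351248, -0.23137106]), 'ft_torque': array([ 0.01042703, -0.03059809, -0.00544914]), 'finger_force': 0.0, 'gripper_width': 0.9973201031167594}
scene {'fx': 545.7076, 'fy': 545.7076, 'cx': 287.0145, 'cy': 210.0651, 'T': [[0.896, 0.3284, -0.2988, 0.0604], [-0.4439, 0.6516, -0.6151, -1.0953], [-0.0073, 0.6838, 0.7297, 1.3919], [0.0, 0.0, 0.0, 1.0]]}
top {'fx': 465.04, 'fy': 465.04, 'cx': 275.804, 'cy': 210.0307, 'T': [[-0.1569, 0.9561, -0.2475, 0.207], [-0.9876, -0.1511, 0.0424, 0.0253], [0.0031, 0.251, 0.968, 1.5748], [0.0, 0.0, 0.0, 1.0]]}
```

View pics/scene0.png

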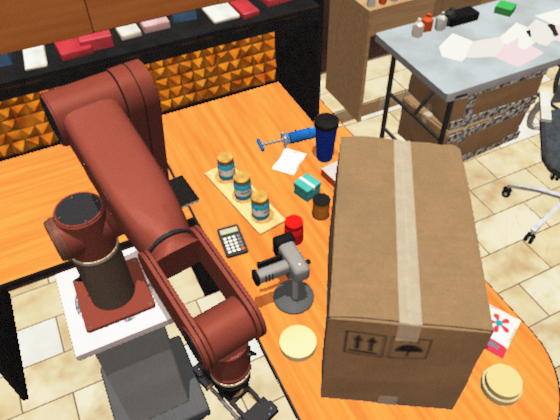

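View pics/top0.png

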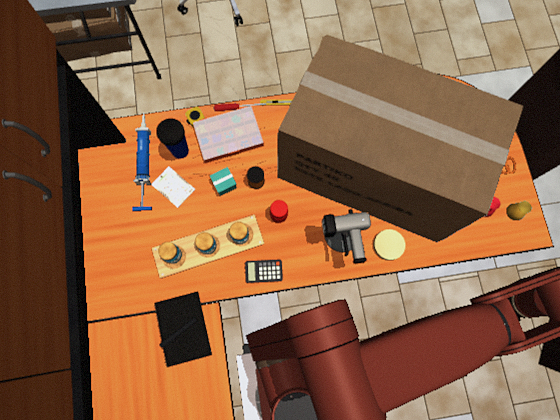

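Top view: the jars stand near (170,253), (205,243) and (238,232). The scanner barrel runs from (325,228) to (370,220), its grip points down to (358,260), and the window faces left towards the red decoy at (279,211). I'll zoom in next.

```bash
cat > h.py <<'E'
from plant import *
import cv2,numpy as np
from scipy.spatial.transform import Rotation as R
P={n:camera_params(n) for n in("scene","top")}
def ray(n,u,v):
    p=P[n];T=np.array(p["T"]);d=np.array([(u-p["cx"])/p["fx"],-(v-p["cy"])/p["fy"],-1.]);return T[:3,3],T[:3,:3]@d
def onz(n,u,v,z):
    o,d=ray(n,u,v);return o+d*(z-o[2])/d[2]
def proj(n,X):
    p=P[n];T=np.array(p["T"]);c=T[:3,:3].T@(np.array(X)-T[:3,3]);return np.array([p["cx"]-p["fx"]*c[0]/c[2],p["cy"]+p["fy"]*c[1]/c[2]])
def Rm(q): return R.from_quat([q[1],q[2],q[3],q[0]])
def need(pos,yaw=None):
    """shift in tool axes (units) from the measured pose to a world TCP, plus yaw turn about tool z; tool down"""
    s=read_state();M=Rm(s["eef_rot"]).as_matrix();d=M.T@(np.array(pos)-s["tcp_pos"])
    cur=np.degrees(np.arctan2(M[1,1],M[0,1]))
    print("pos",s["tcp_pos"].round(4),"fingerline yaw",cur.round(2),"z",M[:,2].round(3),"units",(d/.03).round(2))
E
python3 - <<'E'
from h import *
t=cv2.imread("pics/top0.png");s=cv2.imread("pics/scene0.png")
a=cv2.resize(t[195:290,145:410],None,fx=3,fy=3,interpolation=2)
b=cv2.resize(s[145:320,200:330],None,fx=3,fy=1.8,interpolation=2)[:,:]
cv2.imwrite("pics/c1.png",a)
cv2.imwrite("pics/c2.png",cv2.resize(s[145:320,195:335],None,fx=3.4,fy=3.4,interpolation=2))
h=cv2.cvtColor(t,cv2.COLOR_BGR2HSV);print([ (q,h[q[1],q[0]].tolist(),t[q[1],q[0]].tolist()) for q in((170,247),(205,240),(160,268),(250,226),(357,240),(380,300),(340,222),(180,262))])
E
```

```text
[((170, 247), [18, 158, 229], [87, 170, 229]), ((205, 240), [16, 175, 202], [63, 139, 202]), ((160, 268), [18, 118, 230], [124, 189, 230]), ((250, 226), [16, 135, 225], [106, 168, 225]), ((357, 240), [17, 21, 168], [154, 162, 168]), ((380, 300), [16, 51, 190], [152, 172, 190]), ((340, 222), [21, 26, 169], [152, 164, 169]), ((180, 262), [15, 155, 194], [76, 136, 194])]
```

View pics/c1.png

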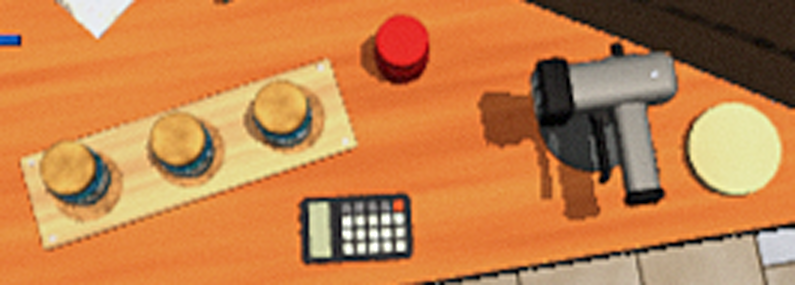

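View pics/c2.png

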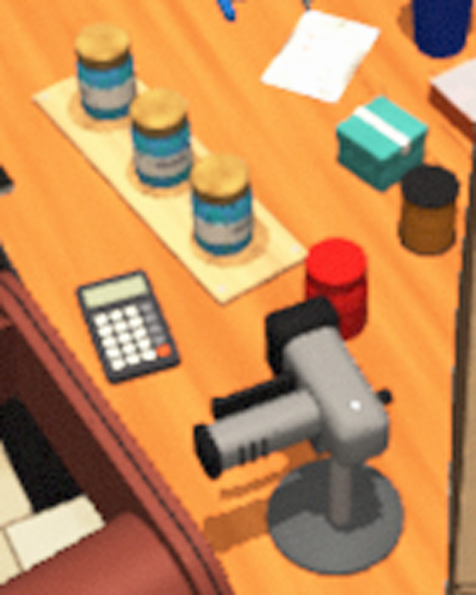

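Crop 1 (3x, origin at (145,195)): the board corners are at (22,157), (50,248), (356,147) and (325,60). The lids are at (75,168), (181,140) and (283,108). The grip runs from (630,105) to (645,200), with the trigger at (602,110)-(605,180). The window's front edge runs from (535,62) to (543,124). Crop 2 shows the trigger on the window side of the grip.

```bash
python3 - <<'E'
from h import *
f=lambda u,v,z:onz("top",u/3+145-.33,v/3+195-.33,z)[:2]
g=lambda u,v,z:onz("scene",u/3.4+195-.35,v/3.4+145-.35,z)[:2]
B=np.array([f(*c,.012) for c in((22,157),(50,248),(356,147),(325,60))]);print("board",B.round(4).tolist(),"sides",[np.linalg.norm(B[i]-B[i-1]).round(3) for i in range(4)])
c=B.mean(0);d=(B[0]+B[1]-B[2]-B[3]);d/=np.linalg.norm(d);print("c",c.round(4),"ydir",d.round(3),np.degrees(np.arctan2(-d[0],d[1])).round(1))
print("spots",[(c+k*.12*d).round(4).tolist() for k in(1,0,-1)])
t=cv2.imread("pics/top0.png")
print("lids top",[f(*q,.092).round(4).tolist() for q in((75,168),(181,140),(283,108))])
print("lids scene",[g(*q,.092).round(4).tolist() for q in((104,42),(161,109),(222,176))])
for z in(.18,.197,.213):
  print(z,"win",f(535,62,z).round(4),f(543,124,z).round(4),"rear",f(672,52,z).round(4),f(676,97,z).round(4))
print("grip L",f(612,105,.188).round(4),f(628,198,.188).round(4),"R",f(645,103,.188).round(4),f(663,195,.188).round(4),"trig outer",f(597,110,.185).round(4),f(601,180,.185).round(4))
print("foot scene centre",g(335,517,.01).round(4))
E
```

```text
board [[0.5439, 0.3929], [0.4366, 0.3714], [0.4962, 0.0175], [0.6024, 0.0375]] sides [np.float64(0.36), np.float64(0.109), np.float64(0.359), np.float64(0.108)]
c [0.5198 0.2048] ydir [-0.164  0.986] 9.4
spots [[0.5001, 0.3232], [0.5198, 0.2048], [0.5395, 0.0865]]
lids top [[0.5059, 0.3191], [0.5184, 0.2031], [0.5362, 0.0897]]
lids scene [[0.5103, 0.3347], [0.5237, 0.2126], [0.5396, 0.0972]]
0.18 win [ 0.524  -0.1771] [ 0.4588 -0.1734] rear [ 0.5124 -0.3188] [ 0.4652 -0.3131]
0.197 win [ 0.5202 -0.1747] [ 0.4557 -0.1709] rear [ 0.5087 -0.3146] [ 0.462  -0.3089]
0.213 win [ 0.5165 -0.1724] [ 0.4528 -0.1687] rear [ 0.5052 -0.3107] [ 0.4591 -0.3051]
grip L [ 0.4657 -0.2451] [ 0.37   -0.2423] R [ 0.4625 -0.2787] [ 0.3675 -0.2775] trig outer [ 0.4636 -0.2296] [ 0.3924 -0.2197]
foot scene centre [ 0.4836 -0.2602]
```

```bash
python3 - <<'E'
from h import *
from scipy.optimize import least_squares
I={n:cv2.imread(f"pics/{n}0.png") for n in("top","scene")}
box={"top":(145,205,270,285),"scene":(195,145,300,245)}
L={}
for n in I:
    x0,y0,x1,y1=box[n];h=cv2.cvtColor(I[n][y0:y1,x0:x1],cv2.COLOR_BGR2HSV)
    m=cv2.inRange(h,(12,60,205),(27,150,255));m=cv2.morphologyEx(m,cv2.MORPH_CLOSE,np.ones((9,9)))
    c=max(cv2.findContours(m,0,1)[0],key=cv2.contourArea);c=cv2.convexHull(c).astype(np.float32)
    q=cv2.approxPolyDP(c,6,True)[:,0]+(x0,y0);print(n,"corner px",q.tolist());print(np.array([onz(n,*p,.012)[:2] for p in q]).round(4).tolist())
    if n=="top": seeds=[(170,250),(205,241),(239,230)]
    else: seeds=[(225,158),(242,178),(260,198)]
    L[n]=[]
    cv2.imwrite(f"pics/m_{n}.png",m)
    for (u,v) in seeds:
        w=I[n][v-14:v+14,u-14:u+14];hh=cv2.cvtColor(w,cv2.COLOR_BGR2HSV);k=cv2.inRange(hh,(10,148,110),(24,255,255))
        k=cv2.morphologyEx(k,cv2.MORPH_OPEN,np.ones((3,3)));l,_,st,ce=cv2.connectedComponentsWithStats(k)[0:4];i=1+st[1:,4].argmax();L[n].append((ce[i]+(u-14,v-14)));print(st[i].tolist(),L[n][-1].round(1))
for a,b in zip(L["top"],L["scene"]):
    o,d=ray("top",*a);p,e=ray("scene",*b);A=np.c_[d,-e];t=np.linalg.lstsq(A,p-o,rcond=None)[0];x,y=o+d*t[0],p+e*t[1];print(((x+y)/2).round(4),np.linalg.norm(x-y).round(4), onz("top",*a,.087).round(4)[:2])
E
```

```text
top corner px [[254.0, 215.0], [262.0, 244.0], [159.0, 277.0], [153.0, 247.0]]
[[0.6007, 0.0343], [0.4957, 0.0221], [0.4389, 0.379], [0.5434, 0.3896]]
[0, 0, 26, 24, 397] [166.4 246.1]
[4, 6, 17, 17, 220] [203.5 240.8]
[4, 6, 18, 17, 213] [237.8 230.2]
scene corner px [[204.0, 173.0], [247.0, 173.0], [284.0, 220.0], [259.0, 233.0]]
[[0.4342, 0.3751], [0.5766, 0.3031], [0.5956, 0.0309], [0.4954, 0.016]]
[0, 0, 28, 26, 575] [224.3 154.1]
[6, 0, 22, 23, 375] [245.6 172.9]
[6, 0, 22, 21, 354] [263.6 192.7]
[0.5109 0.3234 0.1173] 0.0124 [0.5236 0.3289]
[0.5257 0.204  0.1122] 0.0179 [0.522  0.2084]
[0.5424 0.0912 0.1095] 0.0162 [0.5393 0.0936]
```

move_arm(rows=[[[0,0,-1,0,0,0.95,1],[0,0,-1,0,0,0.95,1],[0,0,-0.7,0,0,0.95,1],[0,0,0,0,0,0,1],[0,0,0,0,0,0,1]]])

```text
t: 0.52
tcp_pos: [0.1769, -0.6002, 0.2747]
eef_rot: [0.001, 1.0, -0.005, 0.0]
wrist_force: [-0.5, 0.3, -0.3]
gripper_width: 1.001
finger_force: 0.0
```

```bash
python3 -c "
from h import *
need([.412,-.251,.27])"
```

```text
pos [ 0.1769 -0.6002  0.2747] fingerline yaw -90.62 z [ 0.    -0.003 -1.   ] units [  7.71 -11.73   0.13]
```

move_arm(rows=[[[0.65,-1,0,0,0,0,1],[0.65,-1,0,0,0,0,1],[0.65,-1,0,0,0,0,1],[0.65,-1,0,0,0,0,1],[0.65,-1,0,0,0,0,1]]])

```text
t: 0.93
tcp_pos: [0.2761, -0.4482, 0.2708]
eef_rot: [-0.002, 1.0, -0.005, -0.001]
wrist_force: [0.4, -0.6, 0.4]
gripper_width: 1.0
finger_force: 0.0
```

move_arm(rows=[[[0.65,-1,0,0,0,0,1],[0.65,-1,0,0,0,0,1],[0.65,-1,0,0,0,0,1],[0.65,-1,0,0,0,0,1],[0,0,0,0,0,0,1]]])

```text
t: 1.35
tcp_pos: [0.3577, -0.3261, 0.2714]
eef_rot: [-0.002, 1.0, -0.003, -0.0]
wrist_force: [0.0, -0.7, -0.4]
gripper_width: 1.001
finger_force: 0.0
```

```bash
python3 -c "
from h import *
need([.412,-.251,.27])
"
```

```text
pos [ 0.3577 -0.3261  0.2714] fingerline yaw -90.29 z [-0.     0.005 -1.   ] units [ 1.8  -2.51  0.06]
```

move_arm(rows=[[[0.6,-0.84,0,0,0,0,1],[0.6,-0.84,0,0,0,0,1],[0.6,-0.83,0.5,0,0,0.1,1],[0,0,0.5,0,0,0,1],[0,0,0,0,0,0,1]]])

```text
t: 1.77
tcp_pos: [0.4089, -0.2541, 0.2384]
eef_rot: [-0.003, 1.0, -0.009, -0.003]
wrist_force: [-0.1, -0.1, -1.5]
gripper_width: 0.999
finger_force: 0.0
```

```bash
python3 -c "
from h import *
need([.412,-.251,.161])
t=camera('top');s=camera('scene')
a=cv2.resize(t[190:290,300:420],None,fx=3.3,fy=3.3,interpolation=2);b=cv2.resize(s[200:300,210:330],None,fx=3.3,fy=3.3,interpolation=2)
cv2.imwrite('pics/d1.png',np.hstack([a,b]))"
```

```text
pos [ 0.4089 -0.2541  0.2384] fingerline yaw -91.03 z [-0.006  0.005 -1.   ] units [ 0.12 -0.09  2.58]
```

View pics/d1.png

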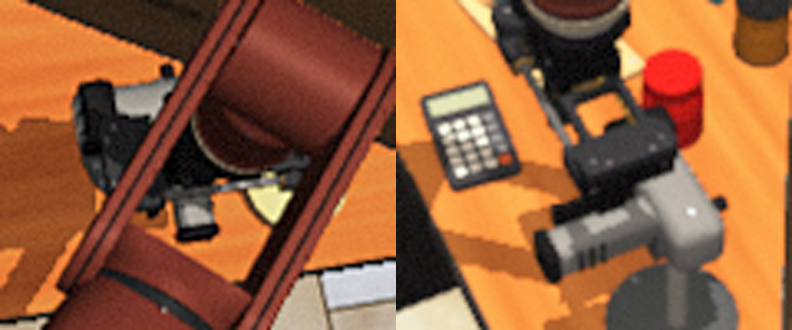

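The gripper sits above the grip. The grip's end cap shows between the fingers at top (197,222) in the crop, and the fingers look clear on both sides, so I'm descending.

move_arm(rows=[[[0.12,-0.1,0.5,0,0,0,1],[0,0,0.5,0,0,0,1],[0,0,0.5,0,0,0,1],[0,0,0,0,0,0,1],[0,0,0,0,0,0,1]]])

```text
t: 2.28
tcp_pos: [0.4132, -0.2546, 0.1982]
eef_rot: [-0.0, 1.0, -0.012, -0.001]
wrist_force: [-0.6, 0.7, 0.1]
gripper_width: 1.001
finger_force: 0.0
```

move_arm(rows=[[[0,0,0.4,0,0,0,1],[0,0,0.4,0,0,0,1],[0,0,0.3,0,0,0,1],[0,0,0,0,0,0,1],[0,0,0,0,0,0,1]]])

```text
t: 2.7
tcp_pos: [0.4134, -0.2535, 0.1643]
eef_rot: [-0.001, 1.0, -0.011, -0.001]
wrist_force: [-0.5, -0.1, 0.9]
gripper_width: 0.999
finger_force: 0.0
```

move_arm(rows=[[[0,0,0,0,0,0,0.75],[0,0,0,0,0,0,0.6],[0,0,0,0,0,0,0.5],[0,0,0,0,0,0,0.5],[0,0,0,0,0,0,0.5]]])

```text
t: 3.12
tcp_pos: [0.4142, -0.254, 0.1656]
eef_rot: [0.0, 1.0, -0.011, 0.0]
wrist_force: [1.3, 0.1, -0.4]
gripper_width: 0.705
finger_force: 0.0
```

move_arm(rows=[[[0,0,0,0,0,0,0.5],[0,0,0,0,0,0,0.5],[0,0,0,0,0,0,0.5],[0,0,0,0,0,0,0.5],[0,0,0,0,0,0,0.5]]])

```text
t: 3.53
tcp_pos: [0.414, -0.258, 0.1655]
eef_rot: [0.004, 1.0, -0.011, 0.0]
wrist_force: [0.4, -14.9, -5.8]
gripper_width: 0.512
finger_force: 7.4
```

move_arm(rows=[[[0,0.1,0,0,0,0,0.45],[0,0.1,0,0,0,0,0.45],[0,0,0,0,0,0,0.45],[0,0,0,0,0,0,0.45],[0,0,0,0,0,0,0.45]]])

```text
t: 3.95
tcp_pos: [0.4138, -0.2607, 0.1653]
eef_rot: [0.001, 1.0, -0.011, 0.0]
wrist_force: [-0.7, -5.8, -1.9]
gripper_width: 0.454
finger_force: 2.7
```

```bash
python3 -c "
from h import *
t=camera('top');s=camera('scene')
a=cv2.resize(t[200:280,310:390],None,fx=5,fy=5,interpolation=2);b=cv2.resize(s[220:300,240:320],None,fx=5,fy=5,interpolation=2)
cv2.imwrite('pics/d2.png',np.hstack([a,b]))
p=lambda n,X:((proj(n,X)-((310,200) if n=='top' else (240,220)))*5).round()
for X in([.414,-.261+.02,.165],[.414,-.261-.02,.165],[.412,-.2605,.197],[.412,-.222,.18]):print(X,p('top',X),p('scene',X)+(400,0))
print(read_state())"
```

```text
[0.414, -0.24100000000000002, 0.165] [197. 239.] [540. 247.]
[0.414, -0.281, 0.165] [261. 229.] [570. 299.]
[0.412, -0.2605, 0.197] [238. 228.] [549. 239.]
[0.412, -0.222, 0.18] [171. 242.] [521. 208.]
{'t': 4.05, 'joints': array([-7.22606749e-01, -8.90457138e-02,  1.90310987e+00, -1.33162074e-03,
        1.32642054e+00,  8.70627936e-01]), 'joint_vel': array([-6.28213599e-05, -8.97278820e-04, -4.84741948e-06,  9.35006210e-05,
       -1.69708408e-04,  2.74628774e-03]), 'tau': array([ 2.45259963e+00, -3.42329013e+01, -3.72591770e+01,  1.54817261e+00,
        1.10790946e+00, -8.07004224e-03]), 'tcp_pos': array([ 0.41377513, -0.26067581,  0.16532314]), 'eef_rot': array([ 8.51090273e-04,  9.99938494e-01, -1.10582143e-02, -2.22589523e-06]), 'wrist_force': array([-0.00793929, -5.56503119, -2.72625949]), 'ft_torque': array([-0.95558785,  0.10111277, -0.01469555]), 'finger_force': 2.8363678604364395, 'gripper_width': 0.44981650482043317}
```

View pics/d2.png

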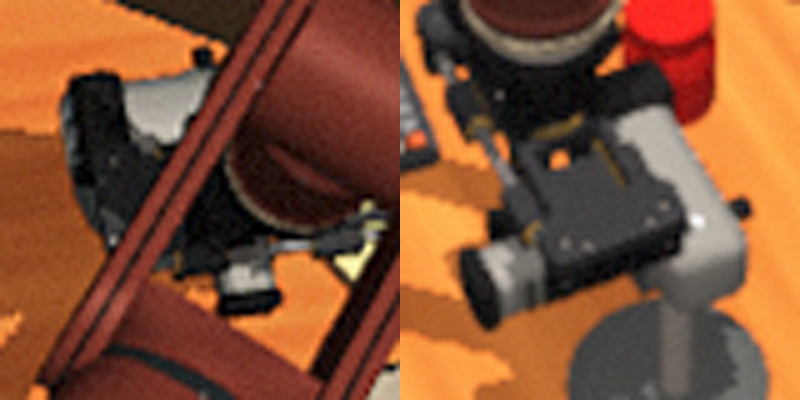

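The picture shows the gripper over the grip, but the forces say only one pad is touching. I'll triangulate the cap and the trigger end.

```bash
python3 -c "
from h import *
def tri(a,b):
    o,d=ray('top',*a);p,e=ray('scene',*b);t=np.linalg.lstsq(np.c_[d,-e],p-o,rcond=None)[0];x,y=o+d*t[0],p+e*t[1];return ((x+y)/2).round(4),np.linalg.norm(x-y).round(4)
print('cap',tri((359.7,260.5),(256,277.5)));print('trig end',tri((345.7,255.5),(258.8,264.7)))
print('win top left', tri((323,216),(300,240)))
print('red jar top', tri((279.2,208.5),(293.6,222)))
z=.197
print('scene at .18: cap',onz('scene',256,277.5,.18),'trig end',onz('scene',258.8,264.7,.18))
"
```

```text
cap (array([ 0.3691, -0.2611,  0.1792]), np.float64(0.0004))
trig end (array([ 0.3927, -0.2231,  0.1772]), np.float64(0.004))
win top left (array([ 0.5359, -0.1817,  0.1593]), np.float64(0.0184))
red jar top (array([ 0.5906, -0.0517,  0.0867]), np.float64(0.0004))
scene at .18: cap [ 0.36906484 -0.2616611   0.18      ] trig end [ 0.39394167 -0.22518093  0.18      ]
```

```bash
python3 -c "
from h import *
s0=cv2.imread('pics/scene0.png');s=camera('scene');t=camera('top');t0=cv2.imread('pics/top0.png')
f=lambda i,x,y:cv2.resize(i[y:y+36,x:x+48],(400,300),interpolation=2)
cv2.imwrite('pics/d3.png',np.vstack([np.hstack([f(s0,248,248),f(s,248,248)]),np.hstack([f(t0,325,232),f(t,325,232)])]))"
```

```text
(no output)
```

View pics/d3.png

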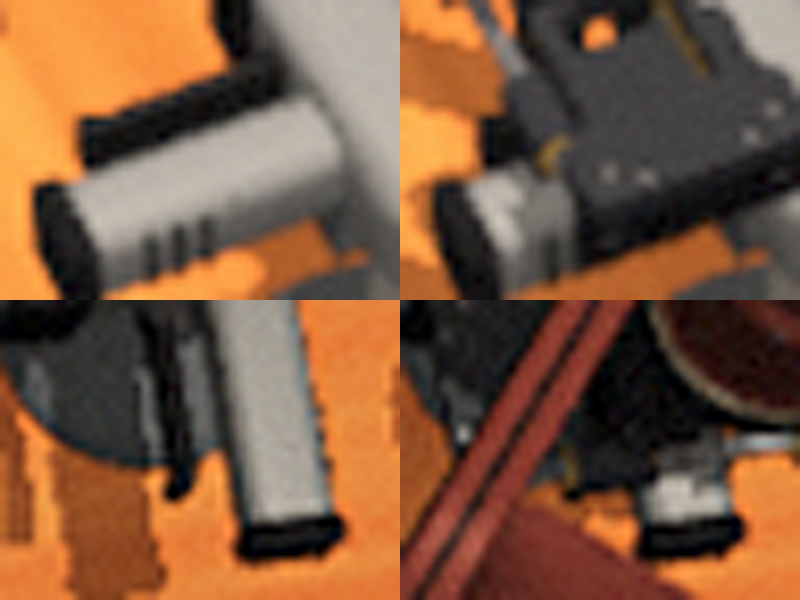

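move_arm(rows=[[[0,0,0,0,0,0,0.4],[0,0,0,0,0,0,0.35],[0,0,0,0,0,0,0.3],[0,0,0,0,0,0,0.3],[0,0,0,0,0,0,0.3]]])

```text
t: 4.57
tcp_pos: [0.4137, -0.2633, 0.1654]
eef_rot: [0.003, 1.0, -0.011, 0.0]
wrist_force: [-0.2, -14.6, -5.5]
gripper_width: 0.369
finger_force: 30.0
```

```bash
python3 -c "
from h import *
def tri(a,b):
    o,d=ray('top',*a);p,e=ray('scene',*b);t=np.linalg.lstsq(np.c_[d,-e],p-o,rcond=None)[0];x,y=o+d*t[0],p+e*t[1];return ((x+y)/2).round(4),np.linalg.norm(x-y).round(4)
print(tri((345.6,251.8),(266.2,266.6)))
s=read_state();print(s['gripper_width'],s['finger_force'],s['wrist_force'],s['tcp_pos'],s['t'])"
```

```text
(array([ 0.4091, -0.2281,  0.1629]), np.float64(0.0106))
0.36859144332685156 29.99958336353302 [ -0.20859168 -14.62492139  -5.47982607] [ 0.41373635 -0.2633153   0.16544272] 4.5667
```

move_arm(rows=[[[0,0,0,0,0,0,0.3],[0,0,0,0,0,0,0.3],[0,0,0,0,0,0,0.3],[0,0,0,0,0,0,0.3],[0,0,0,0,0,0,0.3]]])

```text
t: 4.98
tcp_pos: [0.4137, -0.2633, 0.1654]
eef_rot: [0.003, 1.0, -0.011, 0.0]
wrist_force: [-0.1, -15.1, -6.0]
gripper_width: 0.369
finger_force: 30.0
```

```bash
python3 -c "
from h import *
s=read_state();print(s['gripper_width'],s['finger_force'],s['wrist_force'],s['tcp_pos'],s['t'])
s0=cv2.imread('pics/scene0.png');s=camera('scene');t=camera('top');t0=cv2.imread('pics/top0.png')
f=lambda i,x,y:cv2.resize(i[y:y+36,x:x+48],(400,300),interpolation=2)
cv2.imwrite('pics/d4.png',np.vstack([np.hstack([f(s0,248,248),f(s,248,248)]),np.hstack([f(t0,325,232),f(t,325,232)])]))"
```

```text
0.3693095878030219 29.99953329563141 [ -0.07446125 -15.13649004  -6.00936791] [ 0.41374284 -0.26332876  0.16544413] 4.9833
```

View pics/d4.png

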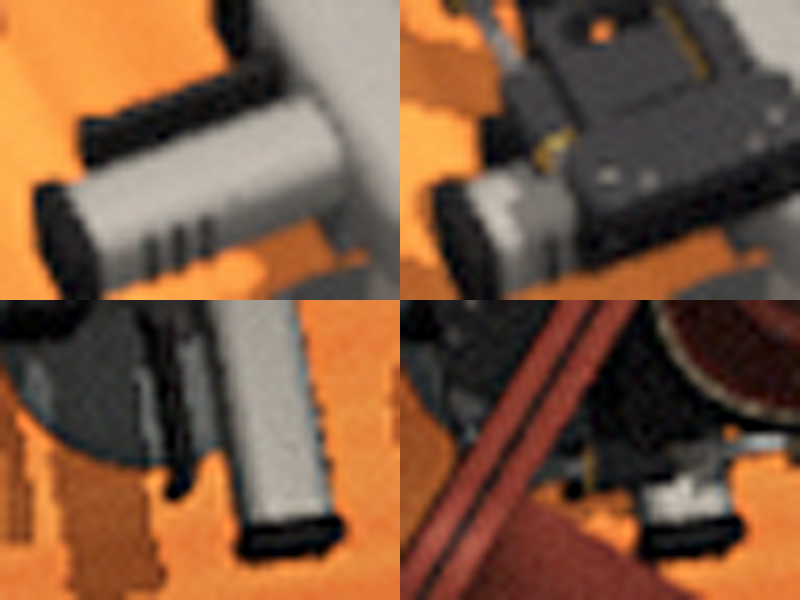

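The trigger tip at top crop (575,487) has not moved from where it was at rest. The left finger slid over the trigger into the gap and clamped only the grip, since 0.369 of the opening is about 32 mm. I'll ease open, lift out, and go back deeper.

move_arm(rows=[[[0,0,0,0,0,0,0.4],[0,0,0,0,0,0,0.4],[0,0,0,0,0,0,0.4],[0,-0.1,-0.3,0,0,0,0.4],[0,0,-0.5,0,0,0,0.4]]])

```text
t: 5.5
tcp_pos: [0.4127, -0.2552, 0.1875]
eef_rot: [-0.002, 1.0, -0.011, -0.002]
wrist_force: [0.1, -0.4, 0.5]
gripper_width: 0.398
finger_force: 0.0
```

move_arm(rows=[[[0,0,-0.8,0,0,0,0.4],[0,0,-0.8,0,0,0,0.4],[0,0,0,0,0,0,0.4],[0,0,0,0,0,0,1],[0,0,0,0,0,0,1]]])

```text
t: 5.92
tcp_pos: [0.4138, -0.2562, 0.2367]
eef_rot: [-0.001, 1.0, -0.011, -0.0]
wrist_force: [0.3, 0.3, -1.0]
gripper_width: 0.479
finger_force: 0.0
```

move_arm(rows=[[[0,0,0,0,0,0,1],[0,0,0,0,0,0,1],[0,0,0,0,0,0,1],[0,0,0,0,0,0,1],[0,0,0,0,0,0,1]]])

```text
t: 6.33
tcp_pos: [0.4137, -0.2568, 0.2368]
eef_rot: [-0.0, 1.0, -0.011, -0.0]
wrist_force: [-0.2, 0.3, 0.5]
gripper_width: 0.847
finger_force: 0.0
```

```bash
python3 -c "
from h import *
need([.406,-.2495,.14])"
```

```text
pos [ 0.4137 -0.2568  0.2368] fingerline yaw -91.27 z [-0.001  0.001 -1.   ] units [-0.26 -0.24  3.23]
```

move_arm(rows=[[[-0.26,-0.24,0,0,0,0,1],[0,0,0,0,0,0,1],[0,0,0.5,0,0,0,1],[0,0,0.6,0,0,0,1],[0,0,0.6,0,0,0,1]]])

```text
t: 6.75
tcp_pos: [0.4068, -0.2501, 0.1862]
eef_rot: [0.001, 1.0, -0.011, 0.001]
wrist_force: [0.1, -0.5, -0.1]
gripper_width: 1.004
finger_force: 0.0
```

move_arm(rows=[[[0,0,0.5,0,0,0,1],[0,0,0.5,0,0,0,1],[0,0,0.45,0,0,0,1],[0,0,0,0,0,0,1],[0,0,0,0,0,0,1]]])

```text
t: 7.17
tcp_pos: [0.4059, -0.2493, 0.1422]
eef_rot: [-0.001, 1.0, -0.011, -0.001]
wrist_force: [0.0, 0.4, 1.5]
gripper_width: 1.002
finger_force: 0.0
```

move_arm(rows=[[[0,0,0,0,0,0,0.9],[0,0,0,0,0,0,0.8],[0,0,0,0,0,0,0.7],[0,0,0,0,0,0,0.66],[0,0,0,0,0,0,0.66]]])

```text
t: 7.58
tcp_pos: [0.4066, -0.2498, 0.1433]
eef_rot: [0.0, 1.0, -0.011, 0.0]
wrist_force: [0.4, 0.2, 0.4]
gripper_width: 0.719
finger_force: 0.0
```

move_arm(rows=[[[0,0,0,0,0,0,0.62],[0,0,0,0,0,0,0.6],[0,0,0,0,0,0,0.58],[0,0,0,0,0,0,0.56],[0,0,0,0,0,0,0.56]]])

```text
t: 8.0
tcp_pos: [0.4064, -0.2557, 0.143]
eef_rot: [0.006, 1.0, -0.011, 0.001]
wrist_force: [1.9, -25.1, -12.5]
gripper_width: 0.572
finger_force: 17.7
```

Both pads are loaded now, with about 5 N on the trigger. Squeezing fully.

move_arm(rows=[[[0,0.1,0,0,0,0,0.54],[0,0.1,0,0,0,0,0.52],[0,0,0,0,0,0,0.5],[0,0,0,0,0,0,0.45],[0,0,0,0,0,0,0.45]]])

```text
t: 8.42
tcp_pos: [0.4064, -0.2592, 0.143]
eef_rot: [0.004, 1.0, -0.011, 0.001]
wrist_force: [1.7, -15.3, -6.7]
gripper_width: 0.488
finger_force: 28.9
```

```bash
python3 -c "
from h import *
t=camera('top');s=camera('scene');t0=cv2.imread('pics/top0.png');s0=cv2.imread('pics/scene0.png')
f=lambda i,x,y:cv2.resize(i[y:y+36,x:x+48],(400,300),interpolation=2)
cv2.imwrite('pics/d5.png',np.vstack([np.hstack([f(s0,248,248),f(s,248,248)]),np.hstack([f(t0,325,232),f(t,325,232)])]))"
```

```text
(no output)
```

View pics/d5.png

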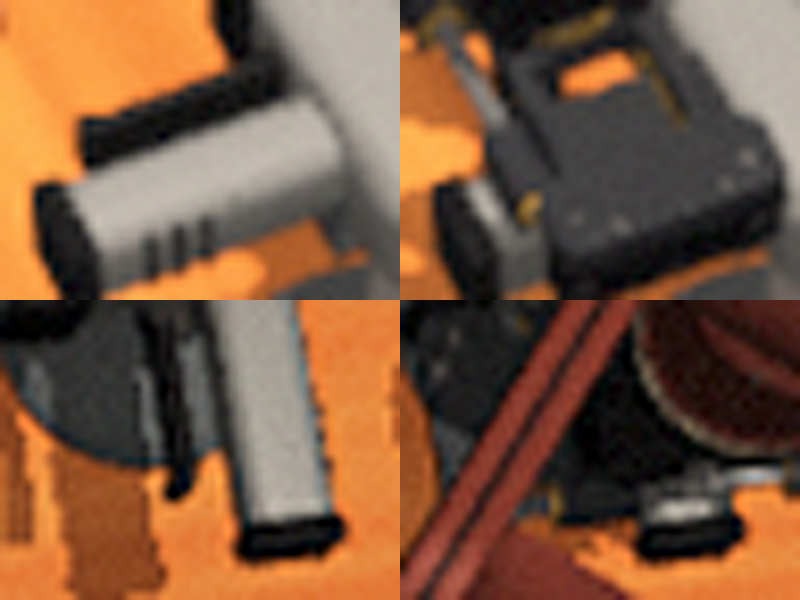

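The trigger tip is gone from its rest place and the fingers stopped hard at 0.488 with 29 N, so it is squeezed right in. Hold, release, lift.

move_arm(rows=[[[0,0,0,0,0,0,0.45],[0,0,0,0,0,0,0.45],[0,0,0,0,0,0,0.45],[0,-0.2,0,0,0,0,1],[0,-0.1,0,0,0,0,1]]])

```text
t: 8.93
tcp_pos: [0.4064, -0.2559, 0.1427]
eef_rot: [0.009, 1.0, -0.011, 0.001]
wrist_force: [3.7, -40.3, -21.5]
gripper_width: 0.574
finger_force: 25.3
```

move_arm(rows=[[[0,0,0,0,0,0,1],[0,0,0,0,0,0,1],[0,0,0,0,0,0,1],[0,0,0,0,0,0,1],[0,0,0,0,0,0,1]]])

```text
t: 9.35
tcp_pos: [0.4062, -0.2461, 0.1427]
eef_rot: [-0.0, 1.0, -0.011, -0.0]
wrist_force: [-0.9, 0.9, 0.2]
gripper_width: 0.927
finger_force: 0.0
```

move_arm(rows=[[[0,0,-0.3,0,0,0,1],[0,0,-0.6,0,0,0,1],[0,0,-0.8,0,0,0,1],[0,0,-1,0,0,0,1],[0,0,-1,0,0,0,1]]])

```text
t: 9.77
tcp_pos: [0.406, -0.2458, 0.2552]
eef_rot: [-0.0, 1.0, -0.011, -0.0]
wrist_force: [0.7, -1.2, -0.2]
gripper_width: 0.999
finger_force: 0.0
```

```bash
python3 -c "
from h import *
need([.5,.322,.25])
t=camera('top');t0=cv2.imread('pics/top0.png');d=cv2.absdiff(t,t0)[248:262,340:352];print(d.max(2))"
```

```text
pos [ 0.406  -0.2458  0.2552] fingerline yaw -91.24 z [-0.001  0.001 -1.   ] units [  2.73 -18.99   0.19]
[[115 110  29  85  37  20  18  38   4  19  32   7]
 [116  86  15  72  14  28   6  58  10  26  29  12]
 [106  25   6  39  29  13   3  35  29  40 117  82]
 [ 73  25  52  16  12  48  23   4  19  16  59  38]
 [ 54  66  44 116 102  46  27  17   8   6   9   7]
 [136 141 176 237 177  47  18  20   9   4   5   4]
 [129  80 104 133 103  15  17   6   6   2   6   4]
 [ 36  17  22  57  54   3  22  10   8   3   8   1]
 [  9  10  22  63  79  72  72  44  14  10  10   8]
 [ 12   3  14  67  82  79  90  95   8   4   5   8]
 [  8   3  10  79  85  84  91 102   8  10   5   7]
 [  4  14  18  77  99  94 103  48   8   4   4   2]
 [  8  11   6  44  43  30  39   2   5   3   9   9]
 [  9  11   5  12  11  11  10  14   4   2   4   2]]
```

move_arm(rows=[[[0.14,-1,0,0,0,0,1],[0.14,-1,0,0,0,0,1],[0.14,-1,0,0,0,0,1],[0.14,-1,0,0,0,0,1],[0.14,-1,0,0,0,0,1]]])

```text
t: 10.23
tcp_pos: [0.4307, -0.0955, 0.2545]
eef_rot: [0.0, 1.0, -0.011, 0.0]
wrist_force: [0.7, -0.7, 0.2]
gripper_width: 1.0
finger_force: 0.0
```

move_arm(rows=[[[0.14,-1,0,0,0,0,1],[0.14,-1,0,0,0,0,1],[0.14,-1,0,0,0,0,1],[0.14,-1,0,0,0,0,1],[0.14,-1,0,0,0,0,1]]])

```text
t: 10.65
tcp_pos: [0.4549, 0.0543, 0.2546]
eef_rot: [-0.0, 1.0, -0.011, 0.001]
wrist_force: [0.7, 0.1, 0.6]
gripper_width: 0.998
finger_force: 0.0
```

move_arm(rows=[[[0.14,-1,0,0,0,0,1],[0.14,-1,0,0,0,0,1],[0.14,-1,0,0,0,0,1],[0.14,-1,0,0,0,0,1],[0.14,-1,0,0,0,0,1]]])

```text
t: 11.07
tcp_pos: [0.4791, 0.2039, 0.2545]
eef_rot: [-0.0, 1.0, -0.011, 0.0]
wrist_force: [0.7, -0.9, 0.6]
gripper_width: 1.003
finger_force: 0.0
```

move_arm(rows=[[[0.14,-1,0,0,0,0,1],[0.14,-1,0,0,0,0,1],[0.14,-1,0,0,0,0,1],[0.14,-1,0,0,0,0,1],[0,0,0,0,0,-1,1]]])

```text
t: 11.48
tcp_pos: [0.4982, 0.3264, 0.2537]
eef_rot: [-0.001, 0.999, 0.043, -0.0]
wrist_force: [0.1, -1.3, -0.3]
gripper_width: 0.998
finger_force: 0.0
```

move_arm(rows=[[[0,0,0,0,0,-1,1],[0,0,0,0,0,-1,1],[0,0,0,0,0,-1,1],[0,0,0,0,0,-1,1],[0,0,0,0,0,-1,1]]])

```text
t: 11.9
tcp_pos: [0.4984, 0.3219, 0.2543]
eef_rot: [-0.0, 0.954, 0.301, 0.0]
wrist_force: [-0.8, -0.4, 0.5]
gripper_width: 1.0
finger_force: 0.0
```

move_arm(rows=[[[0,0,0,0,0,-1,1],[0,0,0,0,0,-1,1],[0,0,0,0,0,-1,1],[0,0,0,0,0,-1,1],[0,0,0,0,0,-1,1]]])

```text
t: 12.32
tcp_pos: [0.4984, 0.3218, 0.2543]
eef_rot: [-0.0, 0.843, 0.538, 0.0]
wrist_force: [0.4, -0.0, -0.0]
gripper_width: 0.997
finger_force: 0.0
```

move_arm(rows=[[[0,0,0,0,0,-1,1],[0,0,0,0,0,-1,1],[0,0,0,0,0,-1,1],[0,0,0,0,0,-1,1],[0,0,0,0,0,-1,1]]])

```text
t: 12.73
tcp_pos: [0.4985, 0.3218, 0.2543]
eef_rot: [-0.0, 0.675, 0.738, 0.0]
wrist_force: [-0.6, 0.1, 0.5]
gripper_width: 1.001
finger_force: 0.0
```

```bash
python3 - <<'E'
from h import *
cv2.imwrite('pics/scene1.png',camera('scene'));cv2.imwrite('pics/top1.png',camera('top'))
# lids and body from the unoccluded first pictures: lid-top ellipse (top), body-bottom check by ray at lid side
t=cv2.imread('pics/top0.png');h=cv2.cvtColor(t,cv2.COLOR_BGR2HSV)
for u,v in((170,251),(205,241),(239,231)):
    w=h[v-15:v+16,u-15:u+16];b=cv2.inRange(w,(85,60,20),(115,255,255));ys,xs=np.nonzero(b);print("blue body",(xs.mean()+u-15).round(1),(ys.mean()+v-15).round(1),len(xs),"bottom",ys.max()+v-15)
c=np.array([.519,.204]);d=np.array([-.164,.986])
for k in(1,0,-1):
    X=np.r_[c+k*.12*d,.092];print(X.round(4),proj('top',X).round(1),proj('scene',X).round(1))
need([.5,.322,.13])
E
```

```text
blue body 174.6 256.1 55 bottom 262
blue body 208.9 247.6 39 bottom 252
blue body 240.9 238.6 36 bottom 241
[0.4993 0.3223 0.092 ] [168.9 252.8] [223.7 160. ]
[0.519 0.204 0.092] [204.7 241.2] [241.7 178.7]
[0.5387 0.0857 0.092 ] [240.1 229.7] [261.1 198.7]
pos [0.4985 0.3218 0.2543] fingerline yaw 4.82 z [ 0.  0. -1.] units [0.   0.05 4.14]
```

move_arm(rows=[[[0.04,0.25,0.8,0,0,-0.5,1],[0,0,1,0,0,0,1],[0,0,1,0,0,0,1],[0,0,0.8,0,0,0,1],[0,0,0,0,0,0,1]]])

```text
t: 13.25
tcp_pos: [0.5022, 0.3217, 0.1397]
eef_rot: [-0.002, 0.659, 0.752, -0.005]
wrist_force: [-1.0, -0.8, -1.2]
gripper_width: 0.999
finger_force: 0.0
```

```bash
python3 -c "
from h import *
need([.507,.323,.045])
s=camera('scene');t=camera('top')
cv2.imwrite('pics/e1.png',np.hstack([cv2.resize(t[225:285,140:200],(400,400),interpolation=2),cv2.resize(s[130:190,195:255],(400,400),interpolation=2)]))"
```

```text
pos [0.5022 0.3217 0.1397] fingerline yaw 7.55 z [-0.009 -0.004 -1.   ] units [0.03 0.19 3.15]
```

View pics/e1.png

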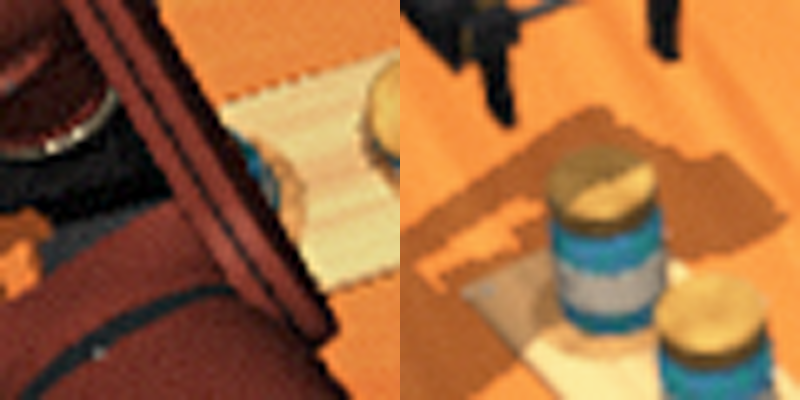

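The fingertips at crop (505,120) and (665,55) straddle the lid at (605,180). The lid top is actually at z = 0.104, not the 0.092 I used. That brings both views into agreement: left (.505,.319), middle (.518,.201), right (.534,.087).

move_arm(rows=[[[-0.1,0.08,0.6,0,0,0,1],[0,0,0.7,0,0,0,1],[0,0,0.7,0,0,0,1],[0,0,0,0,0,0,1],[0,0,0,0,0,0,1]]])

```text
t: 13.77
tcp_pos: [0.5094, 0.321, 0.0872]
eef_rot: [0.0, 0.658, 0.753, 0.0]
wrist_force: [0.7, -0.4, 0.3]
gripper_width: 1.0
finger_force: 0.0
```

```bash
python3 -c "
from h import *
need([.505,.319,.045]);print(read_state()['wrist_force'])"
```

```text
pos [0.5094 0.321  0.0872] fingerline yaw 7.69 z [ 0.001  0.    -1.   ] units [-0.05 -0.15  1.41]
[ 0.71477068 -0.42019149  0.25681095]
```

move_arm(rows=[[[-0.05,-0.12,0,0,0,0,1],[0,0,0.7,0,0,0,1],[0,0,0.7,0,0,0,1],[0,0,0,0,0,0,1],[0,0,0,0,0,0,1]]])

```text
t: 14.18
tcp_pos: [0.5055, 0.3188, 0.0448]
eef_rot: [-0.0, 0.658, 0.753, -0.0]
wrist_force: [-0.6, -0.1, -0.4]
gripper_width: 1.001
finger_force: 0.0
```

move_arm(rows=[[[0,0,0,0,0,0,0.9],[0,0,0,0,0,0,0.8],[0,0,0,0,0,0,0.75],[0,0,0,0,0,0,0.72],[0,0,0,0,0,0,0.7]]])

```text
t: 14.6
tcp_pos: [0.506, 0.3189, 0.0445]
eef_rot: [0.0, 0.658, 0.753, 0.001]
wrist_force: [0.2, -0.3, 0.6]
gripper_width: 0.742
finger_force: 0.0
```

move_arm(rows=[[[0,0,0,0,0,0,0.6],[0,0,0,0,0,0,0.55],[0,0,0,0,0,0,0.5],[0,0,0,0,0,0,0.5],[0,0,0,0,0,0,0.5]]])

```text
t: 15.02
tcp_pos: [0.5059, 0.3189, 0.0441]
eef_rot: [0.0, 0.658, 0.753, 0.0]
wrist_force: [0.3, 0.3, 2.1]
gripper_width: 0.669
finger_force: 27.2
```

move_arm(rows=[[[0,0,-0.2,0,0,0,0.5],[0,0,-0.4,0,0,0,0.5],[0,0,-0.5,0,0,0,0.5],[0,0,-0.5,0,0,0,0.5],[0,0,-0.25,0,0,0,0.5]]])

```text
t: 15.43
tcp_pos: [0.5062, 0.3191, 0.1016]
eef_rot: [0.0, 0.658, 0.753, 0.001]
wrist_force: [0.1, 0.6, -2.9]
gripper_width: 0.671
finger_force: 26.8
```

move_arm(rows=[[[0,0,0,0,0,0,0.5],[0,0,0,0,0,0,0.5],[0,0,0,0,0,0,0.5],[0,0,0,0,0,0,0.5],[0,0,0,0,0,0,0.5]]])

```text
t: 15.85
tcp_pos: [0.5047, 0.3184, 0.0981]
eef_rot: [-0.0, 0.658, 0.753, -0.001]
wrist_force: [1.0, 0.2, -1.9]
gripper_width: 0.668
finger_force: 26.8
```

```bash
cat > w.py <<'E'
from h import *
z=[]
for i in range(4):
    s=read_state();z.append(s['wrist_force'][2]);camera('top')
print('Fz',np.round(z,2),np.mean(z).round(2),'tau',s['tau'][1:3].round(2),'w',s['gripper_width'].round(3),s['tcp_pos'].round(4))
E
python3 w.py
```

```text
Traceback (most recent call last):
  File "w.py", line 5, in <module>
    print('Fz',np.round(z,2),np.mean(z).round(2),'tau',s['tau'][1:3].round(2),'w',s['gripper_width'].round(3),s['tcp_pos'].round(4))
                                                                                  ^^^^^^^^^^^^^^^^^^^^^^^^
AttributeError: 'float' object has no attribute 'round'
```

```bash
sed -i "s/s\['gripper_width'\].round(3)/round(s['gripper_width'],3)/" w.py; python3 w.py
```

```text
Fz [-3.65 -2.46 -3.42 -3.66] -3.3 tau [-49.56 -37.78] w 0.663 [0.5055 0.3187 0.0992]
```

About 0.3 kg, so the left jar is light. Putting it back.

move_arm(rows=[[[0,0,0.5,0,0,0,0.5],[0,0,0.5,0,0,0,0.5],[0,0,0.4,0,0,0,0.5],[0,0,0.25,0,0,0,0.5],[0,0,0.17,0,0,0,0.5]]])

```text
t: 16.67
tcp_pos: [0.5047, 0.3183, 0.0437]
eef_rot: [-0.0, 0.658, 0.753, -0.001]
wrist_force: [-12.3, -7.2, 34.4]
gripper_width: 0.667
finger_force: 31.0
```

move_arm(rows=[[[0,0,0,0,0,0,0.5],[0,0,0,0,0,0,0.65],[0,0,0,0,0,0,0.75],[0,0,0,0,0,0,0.85],[0,0,0,0,0,0,1]]])

```text
t: 17.08
tcp_pos: [0.5063, 0.3191, 0.0456]
eef_rot: [0.0, 0.658, 0.753, 0.001]
wrist_force: [0.3, 0.2, 0.4]
gripper_width: 0.819
finger_force: 0.0
```

move_arm(rows=[[[0,0,0,0,0,0,1],[0,0,0,0,0,0,1],[0,0,-0.4,0,0,0,1],[0,0,-0.8,0,0,0,1],[0,0,-1,0,0,0,1]]])

```text
t: 17.5
tcp_pos: [0.5038, 0.3179, 0.1098]
eef_rot: [-0.001, 0.658, 0.753, -0.002]
wrist_force: [1.0, -0.0, 0.3]
gripper_width: 0.993
finger_force: 0.0
```

move_arm(rows=[[[0,0,-0.8,0,0,0,1],[0,0,0,0,0,0,1],[0,0,0,0,0,0,1],[0,0,0,0,0,0,1],[0,0,0,0,0,0,1]]])

```text
t: 17.92
tcp_pos: [0.5045, 0.3183, 0.1334]
eef_rot: [-0.0, 0.658, 0.753, -0.001]
wrist_force: [0.2, 0.6, -0.1]
gripper_width: 0.994
finger_force: 0.0
```

```bash
python3 -c "
from h import *
need([.518,.201,.14])"
```

```text
pos [0.5045 0.3183 0.1334] fingerline yaw 7.73 z [-0.002 -0.001 -1.   ] units [-3.93 -0.08 -0.22]
```

move_arm(rows=[[[-0.8,-0.02,-0.2,0,0,0,1],[-0.9,-0.02,0,0,0,0,1],[-0.9,-0.02,0,0,0,0,1],[-0.9,-0.02,0,0,0,0,1],[-0.42,0,0,0,0,0,1]]])

```text
t: 18.33
tcp_pos: [0.5181, 0.1991, 0.139]
eef_rot: [-0.001, 0.658, 0.753, -0.002]
wrist_force: [0.0, -0.6, 0.4]
gripper_width: 0.999
finger_force: 0.0
```

move_arm(rows=[[[0,0,0.3,0,0,0,1],[0,0,0.6,0,0,0,1],[0,0,0.3,0,0,0,1],[0,0,0,0,0,0,1],[0,0,0,0,0,0,1]]])

```text
t: 18.75
tcp_pos: [0.5177, 0.2024, 0.1033]
eef_rot: [-0.001, 0.658, 0.753, -0.001]
wrist_force: [0.4, 0.5, 0.4]
gripper_width: 0.996
finger_force: 0.0
```

```bash
python3 -c "
from h import *
need([.518,.201,.0455])"
```

```text
pos [0.5177 0.2024 0.1033] fingerline yaw 7.78 z [-0.003 -0.    -1.   ] units [-0.05  0.01  1.93]
```

move_arm(rows=[[[-0.05,0,0.5,0,0,0,1],[0,0,0.7,0,0,0,1],[0,0,0.7,0,0,0,1],[0,0,0,0,0,0,1],[0,0,0,0,0,0,0.9]]])

```text
t: 19.17
tcp_pos: [0.5183, 0.2007, 0.0472]
eef_rot: [-0.001, 0.658, 0.753, -0.001]
wrist_force: [0.3, 0.2, 0.6]
gripper_width: 0.976
finger_force: 0.0
```

move_arm(rows=[[[0,0,0,0,0,0,0.8],[0,0,0,0,0,0,0.75],[0,0,0,0,0,0,0.7],[0,0,0,0,0,0,0.6],[0,0,0,0,0,0,0.5]]])

```text
t: 19.58
tcp_pos: [0.5196, 0.2005, 0.0486]
eef_rot: [0.0, 0.658, 0.753, 0.0]
wrist_force: [-1.4, 0.4, 4.3]
gripper_width: 0.663
finger_force: 29.9
```

move_arm(rows=[[[0,0,0,0,0,0,0.5],[0,0,0,0,0,0,0.5],[0,0,0,0,0,0,0.5],[0,0,0,0,0,0,0.5],[0,0,0,0,0,0,0.5]]])

```text
t: 20.0
tcp_pos: [0.5196, 0.2005, 0.0487]
eef_rot: [0.0, 0.658, 0.753, 0.0]
wrist_force: [-2.6, 0.2, 7.1]
gripper_width: 0.666
finger_force: 29.9
```

move_arm(rows=[[[0,0,-0.2,0,0,0,0.5],[0,0,-0.4,0,0,0,0.5],[0,0,-0.5,0,0,0,0.5],[0,0,-0.4,0,0,0,0.5],[0,0,-0.25,0,0,0,0.5]]])

```text
t: 20.42
tcp_pos: [0.5198, 0.2005, 0.102]
eef_rot: [0.001, 0.658, 0.753, 0.001]
wrist_force: [0.4, -0.8, -5.5]
gripper_width: 0.663
finger_force: 30.0
```

move_arm(rows=[[[0,0,0,0,0,0,0.5],[0,0,0,0,0,0,0.5],[0,0,0,0,0,0,0.5],[0,0,0,0,0,0,0.5],[0,0,0,0,0,0,0.5]]])

```text
t: 20.83
tcp_pos: [0.5184, 0.2002, 0.0991]
eef_rot: [-0.001, 0.658, 0.753, -0.001]
wrist_force: [-0.1, -0.6, -5.9]
gripper_width: 0.659
finger_force: 30.0
```

```bash
python3 w.py
```

```text
Fz [-5.95 -5.26 -5.88 -5.8 ] -5.72 tau [-45.99 -38.66] w 0.665 [0.5188 0.2003 0.0996]
```

About 0.58 kg, so the middle jar is the heavy one. Putting it back gently.

move_arm(rows=[[[0,0,0.4,0,0,0,0.5],[0,0,0.5,0,0,0,0.5],[0,0,0.4,0,0,0,0.5],[0,0,0.2,0,0,0,0.5],[0,0,0.1,0,0,0,0.5]]])

```text
t: 21.45
tcp_pos: [0.5176, 0.2, 0.0499]
eef_rot: [-0.001, 0.658, 0.753, -0.001]
wrist_force: [0.4, -0.1, -5.9]
gripper_width: 0.661
finger_force: 30.0
```

move_arm(rows=[[[0,0,0.08,0,0,0,0.5],[0,0,0,0,0,0,0.65],[0,0,0,0,0,0,0.75],[0,0,0,0,0,0,0.85],[0,0,0,0,0,0,1]]])

```text
t: 21.87
tcp_pos: [0.5208, 0.2008, 0.0515]
eef_rot: [0.001, 0.658, 0.753, 0.001]
wrist_force: [0.6, -0.4, 0.2]
gripper_width: 0.815
finger_force: 0.0
```

move_arm(rows=[[[0,0,0,0,0,0,1],[0,0,0,0,0,0,1],[0,0,-0.4,0,0,0,1],[0,0,-0.8,0,0,0,1],[0,0,-1,0,0,0,1]]])

```text
t: 22.28
tcp_pos: [0.5174, 0.1999, 0.1152]
eef_rot: [-0.001, 0.658, 0.753, -0.002]
wrist_force: [1.0, -0.4, 0.6]
gripper_width: 0.994
finger_force: 0.0
```

move_arm(rows=[[[0,0,-0.9,0,0,0,1],[0,0,0,0,0,0,1],[0,0,0,0,0,0,1],[0,0,0,0,0,0,1],[0,0,0,0,0,0,1]]])

```text
t: 22.7
tcp_pos: [0.5182, 0.2002, 0.1417]
eef_rot: [-0.001, 0.658, 0.753, -0.001]
wrist_force: [0.4, 0.5, -0.4]
gripper_width: 0.996
finger_force: 0.0
```

```bash
python3 -c "
from h import *
need([.5345,.0865,.14])"
```

```text
pos [0.5182 0.2002 0.1417] fingerline yaw 7.73 z [-0.002 -0.    -1.   ] units [-3.83  0.03  0.06]
```

move_arm(rows=[[[-0.8,0.01,0,0,0,0,1],[-0.9,0,0,0,0,0,1],[-0.9,0,0,0,0,0,1],[-0.8,0,0,0,0,0,1],[-0.43,0,0,0,0,0,1]]])

```text
t: 23.12
tcp_pos: [0.5341, 0.0843, 0.1412]
eef_rot: [-0.001, 0.658, 0.753, -0.001]
wrist_force: [1.0, -0.8, 0.6]
gripper_width: 1.0
finger_force: 0.0
```

move_arm(rows=[[[0,0,0.3,0,0,0,1],[0,0,0.6,0,0,0,1],[0,0,0.3,0,0,0,1],[0,0,0,0,0,0,1],[0,0,0,0,0,0,1]]])

```text
t: 23.53
tcp_pos: [0.5337, 0.0873, 0.1055]
eef_rot: [-0.001, 0.658, 0.753, -0.001]
wrist_force: [0.3, -0.1, 0.5]
gripper_width: 0.997
finger_force: 0.0
```

```bash
python3 -c "
from h import *
need([.5345,.0865,.047])"
```

```text
pos [0.5337 0.0873 0.1055] fingerline yaw 7.78 z [-0.003  0.    -1.   ] units [-0.03  0.03  1.95]
```

move_arm(rows=[[[-0.03,0.03,0.5,0,0,0,1],[0,0,0.7,0,0,0,1],[0,0,0.7,0,0,0,1],[0,0,0,0,0,0,1],[0,0,0,0,0,0,0.9]]])

```text
t: 23.95
tcp_pos: [0.5351, 0.0863, 0.0494]
eef_rot: [-0.001, 0.658, 0.753, -0.001]
wrist_force: [0.3, 0.5, 0.2]
gripper_width: 0.974
finger_force: 0.0
```

move_arm(rows=[[[0,0,0,0,0,0,0.8],[0,0,0,0,0,0,0.75],[0,0,0,0,0,0,0.7],[0,0,0,0,0,0,0.6],[0,0,0,0,0,0,0.5]]])

```text
t: 24.37
tcp_pos: [0.5365, 0.0858, 0.0507]
eef_rot: [0.001, 0.658, 0.753, 0.0]
wrist_force: [-2.0, 0.4, 4.1]
gripper_width: 0.666
finger_force: 30.0
```

move_arm(rows=[[[0,0,0,0,0,0,0.5],[0,0,0,0,0,0,0.5],[0,0,0,0,0,0,0.5],[0,0,0,0,0,0,0.5],[0,0,0,0,0,0,0.5]]])

```text
t: 24.78
tcp_pos: [0.5366, 0.0858, 0.0507]
eef_rot: [0.0, 0.658, 0.753, 0.0]
wrist_force: [-2.2, -0.5, 6.4]
gripper_width: 0.667
finger_force: 30.0
```

move_arm(rows=[[[0,0,-0.2,0,0,0,0.5],[0,0,-0.4,0,0,0,0.5],[0,0,-0.5,0,0,0,0.5],[0,0,-0.4,0,0,0,0.5],[0,0,-0.25,0,0,0,0.5]]])

```text
t: 25.2
tcp_pos: [0.5368, 0.0858, 0.1044]
eef_rot: [0.001, 0.658, 0.753, 0.001]
wrist_force: [0.3, -0.2, -2.9]
gripper_width: 0.658
finger_force: 30.0
```

move_arm(rows=[[[0,0,0,0,0,0,0.5],[0,0,0,0,0,0,0.5],[0,0,0,0,0,0,0.5],[0,0,0,0,0,0,0.5],[0,0,0,0,0,0,0.5]]])

```text
t: 25.62
tcp_pos: [0.5352, 0.0858, 0.1013]
eef_rot: [-0.001, 0.658, 0.753, -0.001]
wrist_force: [-0.4, -0.4, -2.2]
gripper_width: 0.661
finger_force: 30.0
```

```bash
python3 w.py
```

```text
Fz [-2.21 -2.28 -3.3  -2.62] -2.6 tau [-42.76 -37.3 ] w 0.667 [0.5356 0.0858 0.1017]
```

move_arm(rows=[[[0,0,0.4,0,0,0,0.5],[0,0,0.5,0,0,0,0.5],[0,0,0.4,0,0,0,0.5],[0,0,0.2,0,0,0,0.5],[0,0,0.1,0,0,0,0.5]]])

```text
t: 26.23
tcp_pos: [0.5345, 0.0858, 0.0521]
eef_rot: [-0.001, 0.658, 0.753, -0.001]
wrist_force: [-0.8, 0.0, -2.2]
gripper_width: 0.665
finger_force: 30.0
```

move_arm(rows=[[[0,0,0.08,0,0,0,0.5],[0,0,0,0,0,0,0.65],[0,0,0,0,0,0,0.75],[0,0,0,0,0,0,0.85],[0,0,0,0,0,0,1]]])

```text
t: 26.65
tcp_pos: [0.5371, 0.0858, 0.0531]
eef_rot: [0.001, 0.658, 0.753, 0.001]
wrist_force: [-0.1, 0.5, -0.1]
gripper_width: 0.81
finger_force: 0.0
```

move_arm(rows=[[[0,0,0,0,0,0,1],[0,0,0,0,0,0,1],[0,0,-0.4,0,0,0,1],[0,0,-0.8,0,0,0,1],[0,0,-1,0,0,0,1]]])

```text
t: 27.07
tcp_pos: [0.5341, 0.0857, 0.1173]
eef_rot: [-0.002, 0.658, 0.753, -0.001]
wrist_force: [-0.3, 1.1, 0.3]
gripper_width: 0.994
finger_force: 0.0
```

move_arm(rows=[[[0,0,-0.9,0,0,0,1],[0,0,0,0,0,0,1],[0,0,0,0,0,0,1],[0,0,0,0,0,0,1],[0,0,0,0,0,0,1]]])

```text
t: 27.48
tcp_pos: [0.535, 0.0858, 0.1438]
eef_rot: [-0.001, 0.658, 0.753, -0.001]
wrist_force: [-0.7, 0.4, -1.6]
gripper_width: 0.999
finger_force: 0.0
```

```bash
python3 -c "
from h import *
need([.519,.2005,.14])"
```

```text
pos [0.535  0.0858 0.1438] fingerline yaw 7.73 z [-0.002 -0.    -1.   ] units [ 3.86 -0.01  0.13]
```

The right jar is light at about 0.27 kg, so the middle one it is. I'm regrasping it and checking numerically that the other two stand in place.

move_arm(rows=[[[0.8,0,0,0,0,0,1],[0.9,0,0,0,0,0,1],[0.9,0,0,0,0,0,1],[0.8,0,0,0,0,0,1],[0.46,0,0,0,0,0,1]]])

```text
t: 27.9
tcp_pos: [0.5188, 0.2024, 0.1433]
eef_rot: [-0.001, 0.657, 0.754, -0.001]
wrist_force: [0.1, 0.5, 0.2]
gripper_width: 1.001
finger_force: 0.0
```

move_arm(rows=[[[0,0,0.3,0,0,0,1],[0,0,0.6,0,0,0,1],[0,0,0.3,0,0,0,1],[0,0,0,0,0,0,1],[0,0,0,0,0,0,1]]])

```text
t: 28.32
tcp_pos: [0.5195, 0.1995, 0.1075]
eef_rot: [-0.001, 0.658, 0.753, -0.001]
wrist_force: [0.0, -0.0, 0.8]
gripper_width: 0.999
finger_force: 0.0
```

```bash
python3 -c "
from h import *
need([.519,.2005,.047])
s=camera('scene');s0=cv2.imread('pics/scene0.png')
for u,v in((225,168),(261,208)):
    T=s0[v-14:v+14,u-12:u+12];r=cv2.matchTemplate(s[v-24:v+24,u-22:u+22],T,cv2.TM_CCOEFF_NORMED);print(cv2.minMaxLoc(r)[1::2])"
```

```text
pos [0.5195 0.1995 0.1075] fingerline yaw 7.68 z [-0.003 -0.001 -1.   ] units [ 0.04 -0.01  2.02]
(0.5133429169654846, (10, 10))
(0.9939121007919312, (10, 10))
```

move_arm(rows=[[[0.04,0,0.6,0,0,0,1],[0,0,0.7,0,0,0,1],[0,0,0.65,0,0,0,1],[0,0,0,0,0,0,1],[0,0,0,0,0,0,0.9]]])

```text
t: 28.78
tcp_pos: [0.5198, 0.2012, 0.0503]
eef_rot: [-0.0, 0.658, 0.753, -0.001]
wrist_force: [-0.2, 0.7, 0.5]
gripper_width: 0.971
finger_force: 0.0
```

move_arm(rows=[[[0,0,0,0,0,0,0.8],[0,0,0,0,0,0,0.75],[0,0,0,0,0,0,0.7],[0,0,0,0,0,0,0.6],[0,0,0,0,0,0,0.5]]])

```text
t: 29.2
tcp_pos: [0.5203, 0.2018, 0.0513]
eef_rot: [0.0, 0.658, 0.753, 0.0]
wrist_force: [-3.6, -0.1, 5.7]
gripper_width: 0.664
finger_force: 29.9
```

move_arm(rows=[[[0,0,0,0,0,0,0.5],[0,0,0,0,0,0,0.5],[0,0,0,0,0,0,0.5],[0,0,0,0,0,0,0.5],[0,0,0,0,0,0,0.5]]])

```text
t: 29.62
tcp_pos: [0.5203, 0.2019, 0.0513]
eef_rot: [0.0, 0.658, 0.753, 0.0]
wrist_force: [-4.0, -1.1, 6.1]
gripper_width: 0.667
finger_force: 29.9
```

move_arm(rows=[[[0,0,-0.2,0,0,0,0.5],[0,0,-0.4,0,0,0,0.5],[0,0,-0.7,0,0,0,0.5],[0,0,-0.8,0,0,0,0.5],[0,0,-0.8,0,0,0,0.5]]])

```text
t: 30.03
tcp_pos: [0.5192, 0.2015, 0.1378]
eef_rot: [-0.001, 0.658, 0.753, -0.001]
wrist_force: [0.8, 0.5, -6.0]
gripper_width: 0.659
finger_force: 30.0
```

move_arm(rows=[[[0,0,-0.8,0,0,0,0.5],[0,0,-0.6,0,0,0,0.5],[0,0,-0.2,0,0,0,0.5],[0,0,0,0,0,0,0.5],[0,0,0,0,0,0,0.5]]])

```text
t: 30.45
tcp_pos: [0.5197, 0.2016, 0.1846]
eef_rot: [-0.0, 0.658, 0.753, -0.0]
wrist_force: [0.4, -0.7, -6.1]
gripper_width: 0.665
finger_force: 30.0
```

```bash
python3 w.py; python3 -c "
from h import *
need([.489,-.07,.18])"
```

```text
Fz [-6.08 -5.34 -5.63 -5.95] -5.75 tau [-45.33 -41.77] w 0.664 [0.5189 0.2014 0.1831]
pos [0.519  0.2014 0.1833] fingerline yaw 7.73 z [-0.003 -0.001 -1.   ] units [-8.83 -2.21  0.12]
```

move_arm(rows=[[[-0.4,-0.1,0,0,0,0,0.5],[-0.8,-0.2,0,0,0,0,0.5],[-0.9,-0.23,0,0,0,0,0.5],[-0.9,-0.23,0,0,0,0,0.5],[-0.9,-0.23,0,0,0,0,0.5]]])

```text
t: 31.07
tcp_pos: [0.5056, 0.0802, 0.1845]
eef_rot: [-0.0, 0.658, 0.753, -0.001]
wrist_force: [2.0, -1.1, -5.6]
gripper_width: 0.67
finger_force: 30.0
```

move_arm(rows=[[[-0.9,-0.23,0,0,0,0,0.5],[-0.9,-0.23,0,0,0,0,0.5],[-0.9,-0.23,0,0,0,0,0.5],[-0.7,-0.18,0,0,0,0,0.5],[-0.5,-0.12,0,0,0,0,0.5]]])

```text
t: 31.48
tcp_pos: [0.4917, -0.0408, 0.1847]
eef_rot: [-0.0, 0.658, 0.753, -0.001]
wrist_force: [1.2, -0.3, -5.5]
gripper_width: 0.661
finger_force: 30.0
```

move_arm(rows=[[[-0.3,-0.08,0,0,0,0,0.5],[-0.2,-0.05,0.1,0,0,0,0.5],[-0.1,0,0,0,0,0,0.5],[0,0,0,0,0,0,0.5],[0,0,0,0,0,0,0.5]]])

```text
t: 31.9
tcp_pos: [0.4913, -0.0559, 0.1821]
eef_rot: [-0.0, 0.658, 0.753, 0.0]
wrist_force: [-0.4, 0.4, -5.5]
gripper_width: 0.664
finger_force: 30.0
```

```bash
python3 -c "
from h import *
need([.490,-.072,.173])"
```

```text
pos [ 0.4913 -0.0559  0.1821] fingerline yaw 7.76 z [-0.     0.001 -1.   ] units [-0.53 -0.12  0.3 ]
```

move_arm(rows=[[[-0.2,-0.04,0.1,0,0,0,0.5],[-0.2,-0.04,0.1,0,0,0,0.5],[-0.1,-0.02,0.1,0,0,0,0.5],[0,0,0,0,0,0,0.5],[0,0,0,0,0,0,0.5]]])

```text
t: 32.32
tcp_pos: [0.4901, -0.0718, 0.1729]
eef_rot: [-0.0, 0.658, 0.753, -0.0]
wrist_force: [-0.4, -0.0, -5.5]
gripper_width: 0.658
finger_force: 30.0
```

move_arm(rows=[[[0,0,0,0,0,0,0.5],[0,0,0,0,0,0,0.5],[0,0,0,0,0,0,0.5],[0,0,0,0,0,0,0.5],[0,0,0,0,0,0,0.5]]])

```text
t: 32.73
tcp_pos: [0.4905, -0.0717, 0.1735]
eef_rot: [0.0, 0.658, 0.753, 0.0]
wrist_force: [-0.0, 0.0, -5.7]
gripper_width: 0.661
finger_force: 30.0
```

```bash
python3 -c "
from h import *
need([.490,-.072,.173])
s=camera('scene');s0=cv2.imread('pics/scene0.png');t=camera('top');t0=cv2.imread('pics/top0.png')
def m(a,b,u,v):
    r=cv2.matchTemplate(a[v-24:v+24,u-22:u+22],b[v-14:v+14,u-12:u+12],cv2.TM_CCOEFF_NORMED);q=cv2.minMaxLoc(r);print((u,v),round(q[1],3),q[3])
for p in((225,168),(261,208),(232,241),(307,186),(321,206),(295,228)):m(s,s0,*p)
for p in((170,253),(238,232),(222,180),(256,177),(280,211)):m(t,t0,*p)
print(read_state()['joint_vel'].round(3),read_state()['wrist_force'].round(1))
o=onz('top',331,226,.18);print(o)"
```

```text
pos [ 0.4905 -0.0717  0.1735] fingerline yaw 7.74 z [ 0. -0. -1.] units [-0.01 -0.02  0.02]
(225, 168) 0.957 (10, 10)
(261, 208) 0.335 (18, 20)
(232, 241) 0.889 (10, 10)
(307, 186) 0.903 (10, 10)
(321, 206) 0.998 (10, 10)
(295, 228) 0.96 (10, 10)
(170, 253) 0.97 (10, 10)
(238, 232) 0.776 (10, 10)
(222, 180) 0.998 (10, 10)
(256, 177) 0.997 (10, 10)
(280, 211) 0.475 (17, 6)
[-0.     0.     0.001 -0.002  0.    -0.001] [ 0.7 -0.7 -4.6]
[ 0.48701063 -0.19527682  0.18      ]
```

```bash
python3 -c "
from plant import *
print(sign_off())"
```

```text
the job is handed in; nothing more can be done
None
```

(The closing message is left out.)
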